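Turn the sample disc over with the spatula

ROBOT

A 7-joint arm with a two-finger parallel gripper is mounted at the origin on the work surface. World frame = base frame: x ahead of the robot, y to its left, z up, the work surface at z = 0. Lengths are in m, angles in rad, forces in N, time in s.
With the tool pointing down it reaches from about 0.425 to 0.925 m from the base axis. Payload 6.8 kg.
Tool frame: the origin (TCP) lies midway between the tips of the shut fingers; the grasp point (between the pads) lies 19 mm behind it; z points along the fingers, y is the direction in which the jaws open and shut (so a half turn about z gives the same grasp; the last joint's range is limited). The gripper opens to 85 mm and grips with 20 to 120 N. Pads are 22 mm wide; open, the fingers measure 114 mm over their backs; the gripper's body (76 mm by 85 mm) begins 54 mm behind the grasp point. The pads swing forward as they close: fully open they stand 13 mm farther back than shut.
Start: joints at [1.063, 0.477, 0.022, 1.555, -0.011, 1.109, -0.083], TCP at [0.263, -0.622, 0.231] pointing down, gripper open.
Joint ranges: [-2.96, 2.96], [-0.34, 2.1], [-1.41, 1.46], [0.24, 2.44], [-1.37, 4.51], [0.17, 1.92], [-2.96, 2.96]. Speed limits (rad/s): [2.39, 2.39, 3.14, 3.14, 3.14, 3.14, 3.14].

INTERFACE

Orientations are given as a unit quaternion [w, x, y, z].
In Python, from station import bot gives the robot as it stands.
- The arm moves only by the shell command python3 -m jog 'ROWS' [FORCE]. ROWS is JSON, a list of rows, each a list of 3 entries, a list of its own where there are three numbers: the shift along the tool's x, y, z in mm, then the turn, a rotation vector about the tool's x, y, z in degrees, then the closure, from -1 (fully open) to 1 (shut). A call has 1 to 12 rows; each row shifts and turns the commanded pose from where the row before left it, along the tool's axes as they then stand; what a row does not reach is not made up. A row lasts 1/8 s, in which the tool goes at most 62.5 mm and 10.7 degrees, less where a joint would pass 70% of its speed; a pose out of reach is approached as far as the arm can. A call is refused whole if a number of a shift passes 62.5 or a number of a turn 10.7, either way. A call with a gripper value outside its range is refused whole. The fingers move at their own pace and stop on an object; FORCE is the grip in N (left out, the last holds). Time passes only in rows, so rows that do not move let the fingers close. It gives the time, the measured TCP pose, the force and the opening at its end, in the units of the state.
- bot.get_obs(): the state, without advancing time (a new reading comes with each control period).
- bot.read_camera(name): name is "scene" or "top" or "wrist"; returns (picture, depth): 400x640x3 uint8, red, green, blue; 400x640 float32, m along the optical axis (not along the pixel's ray), 0 where there is no reading.
- bot.camera_info(name): a dict with "fx", "fy", "cx", "cy" (pixels), "k1" (the pictures are not rectified: a ray, as slopes to the right and down, at radius r is drawn at 1 + k1 r^2 times it, then the intrinsics apply), "world_from_camera" (4x4, takes a point from camera to world coordinates); the wrist camera has in their place "mount" (4x4, takes a point from camera to tool coordinates, whose origin is the TCP and whose axes are the flange's). Camera axes: x right, y up, looking along -z (the intrinsics and any distortion apply to the point x, -y, -z); pixel columns grow to the right and rows downward; lengths in m; the calibration is good to about 2 mm. A picture is of the moment at which its call begins: read the wrist's pose just before it. camera_info takes no time and is no camera call.
- bot.hand_in(): hands the job in, once; it reports no verdict.
Trained networks look in the newest picture that a camera, given by its name, has taken for a name from the list of things; names that differ only in an ending like _2 or _b are one class to them, and where a whole thing is asked for, a point or a joint stands for the part that bears it (a point fixed in the world has none). Each returns a list of dicts, best first, with "score" (0 to 1); they miss things now and then, are a little off and sometimes report something else, mostly with a low value. They report only what shows in the picture. A call takes as long as a camera call. They do not tell look-alikes from the thing itself.
- bot.find_in(camera, thing): "xy" ([column, row] as shares, 0 to 1, of the picture: columns of its width, rows of its height, amid what is visible of it).
- bot.cut_out(camera, thing): "pixels" (400x640 bool, what is visible of it) and "xy" ([column, row] as shares, 0 to 1, of the picture: columns of its width, rows of its height, amid what is visible of it).
- bot.landmark_of(camera, thing): "xy" ([column, row] as shares, 0 to 1, of the picture: columns of its width, rows of its height: a listed point, or the origin of a listed thing).
The state is a dict: "t": time; "q": joint angles; "joint_vel": joint speeds; "joint_torque": joint torques, N m; "eef_pos": TCP position; "tool_rot": TCP orientation; "contact_force": force on the tool from outside, world axes, zero at the start; "torque": the same for the moment, N m; "gripper_width": opening from 0.0 (shut) to 1.0 (fully open).
Only numpy, scipy, OpenCV 4.12 (cv2) and the standard library are available. Lean on these libraries where they do the work, as an engineer would, in place of code of your own. Each camera call takes 0.05 s, during which the arm holds its last target.

TASK

On the checking stand, turn the round disc over with the spatula: take the spatula by its handle, lift the disc's overhanging edge and tip it over backwards so that it lies flat on the deck behind, slotted face up. Do not touch the disc with the gripper, leave the square plate beside it where it is, and finally stand the spatula back down on the bare desk, anywhere, blade flat, and let go.

Things in the scene. Friction and masses are not known exactly. Their poses are not given: they have to be found in the camera images.
- stand: Fixed plywood stand, 300 mm wide (y). Front ledge: x -65 to 0 mm, top 20 mm above the desk; upright step at x = 0; deck behind: x 0 to 130 mm, top 26 mm up. Origin: on the desk under the middle of the step; +x away from the robot, +y along the step. Disc and square plate lie on the ledge near y = +70 and -70 mm (either way round).
- disc_center (a point): Centre of the round grey disc on the stand: 100 mm across, 7 mm thick, 50-100 g. +z out of its smooth back (up at the start; the slotted face is down); any yaw. Lies on the ledge, far rim 3-8 mm off the step, overhanging the ledge's front 40 mm, 20 mm above the desk. Lifted there from below it swings up about its far rim, held by the step; past upright it falls on to the deck.
- square_plate: The other plate on the ledge, to be left alone: square, grey plastic, 80 x 80 mm, 7 mm thick. Origin: centre of its underside.
- spatula_grip (a point): Centre of the spatula's handle, where to grip: black bar along x, 110 mm long, 20 wide (y), 22 high, 55 mm above the desk as it stands. +x to the blade, +z up. Blade: level, x 70 to 135 mm (front edge), 60 mm wide, 3 thick, underside 55 mm below this point. Heel foot at x -80 to -66 mm, 50 wide, level with the blade; it stands on both. Thin neck at x 62-80. 170 g.
Mind the look-alikes: they are no part of the job. What is shaped like the part that bears spatula_grip but yellow is not meant.

How it is judged:
By the outcome, as a careful person would: the job done as asked, in the order asked, and still so for the second after the job is handed in, with the robot touching nothing.
It also fails if it takes over 51 s, if anything falls off the work surface, if the arm or the gripper's body presses on something with over 40 N, if the wrist force passes 120 N, or if a joint passes its speed limit or range.

## Working session

There is one attempt and no reset: what is moved stays moved. The work goes in short steps, Python scripts to look and compute and a shell command to move; the robot and the scene stay as the last step left them, time stands still between calls to the robot, and variables do not carry over. Pictures are saved under pics/ and viewed, and the job is handed in when it is done.

```bash
mkdir -p pics; ls; cat > h.py <<'E'
import numpy as np, cv2
from station import bot
def snap(c,fn):
    o=bot.get_obs(); im,d=bot.read_camera(c); cv2.imwrite('pics/'+fn,im[:,:,::-1]); np.savez('pics/'+fn+'.npz',im=im,d=d,p=o['eef_pos'],q=o['tool_rot']); return o,im,d
def R(q):
    w,x,y,z=q
    from scipy.spatial.transform import Rotation as Ro
    return Ro.from_quat([x,y,z,w]).as_matrix()
def T(c,o=None):
    i=bot.camera_info(c)
    if c!='wrist': return i,np.array(i['world_from_camera'])
    M=np.eye(4); M[:3,:3]=R(o['tool_rot']); M[:3,3]=o['eef_pos']
    return i,M@np.array(i['mount'])
def ray(i,u,v):
    K=np.array([[i['fx'],0,i['cx']],[0,i['fy'],i['cy']],[0,0,1]])
    p=np.stack([np.atleast_1d(u),np.atleast_1d(v)],-1).astype(float).reshape(-1,1,2)
    n=cv2.undistortPoints(p,K,np.array([i['k1'],0,0,0.])).reshape(-1,2)
    return np.c_[n[:,0],-n[:,1],-np.ones(len(n))]
def pts(c,u,v,d,o=None):
    i,M=T(c,o); r=ray(i,u,v); p=r*np.atleast_1d(d)[:,None]; return p@M[:3,:3].T+M[:3,3]
def onz(c,u,v,z,o=None):
    i,M=T(c,o); r=ray(i,u,v)@M[:3,:3].T; s=(z-M[2,3])/r[:,2]; return M[:3,3]+r*s[:,None]
E
python3 - <<'E'
from h import *
for c in ['scene','top','wrist']:
    o,im,d=snap(c,c+'0.png')
    i,M=T(c,o); print(c,M.round(3).tolist(),i['fx'],i['k1'])
    if c!='wrist':
        for t in ['stand','disc_center','square_plate','spatula_grip']:
            for r in bot.landmark_of(c,t): 
                u,v=r['xy'][0]*640,r['xy'][1]*400
                dd=d[int(v),int(u)]
                print(t,round(r['score'],2),int(u),int(v),pts(c,u,v,dd,o).round(3))
print({k:np.round(v,3) for k,v in bot.get_obs().items()})
E
```

```text
pics
scene [[-0.849, -0.396, 0.35, 0.831], [0.529, -0.623, 0.576, 0.479], [-0.01, 0.674, 0.738, 0.807], [0.0, 0.0, 0.0, 1.0]] 385.9730140210737 -0.04708686652517725
stand 0.93 265 280 [[0.698 0.012 0.025]]
disc_center 0.89 276 243 [[ 0.628 -0.069  0.026]]
square_plate 0.85 300 282 [[0.634 0.059 0.025]]
spatula_grip 0.88 353 145 [[ 0.276 -0.238  0.064]]
spatula_grip 0.86 421 246 [[0.357 0.151 0.067]]
spatula_grip 0.81 291 174 [[ 0.494 -0.229  0.065]]
top [[0.0, 0.991, -0.134, 0.375], [-1.0, -0.0, -0.004, -0.066], [-0.004, 0.134, 0.991, 0.879], [0.0, 0.0, 0.0, 1.0]] 390.62403444041064 -0.08851148169092429
stand 0.6 294 115 [[ 0.683 -0.006  0.022]]
disc_center 0.94 324 137 [[ 0.628 -0.076  0.027]]
square_plate 0.86 263 135 [[0.633 0.063 0.025]]
spatula_grip 0.87 414 305 [[ 0.264 -0.259  0.068]]
spatula_grip 0.79 406 190 [[ 0.502 -0.248  0.067]]
spatula_grip 0.76 217 261 [[0.353 0.146 0.067]]
wrist [[0.39, 0.89, 0.236, 0.322], [-0.921, 0.376, 0.101, -0.597], [0.001, -0.257, 0.967, 0.373], [0.0, 0.0, 0.0, 1.0]] 346.35102481908825 0.011620491580805314
{'t': np.float64(0.55), 'q': array([ 1.063,  0.477,  0.022,  1.555, -0.011,  1.109, -0.083]), 'joint_vel': array([ 0.   , -0.   , -0.001, -0.002, -0.   , -0.001, -0.   ]), 'joint_torque': array([-2.0000e-03, -5.9591e+01,  1.6050e+00, -2.8136e+01,  1.2000e-02,
        2.0000e-03,  0.0000e+00]), 'eef_pos': array([ 0.263, -0.622,  0.231]), 'tool_rot': array([-0.   ,  0.98 ,  0.199, -0.   ]), 'contact_force': array([ 0.449, -0.037, -0.486]), 'torque': array([-0.011, -0.013,  0.029]), 'gripper_width': np.float64(1.0)}
```

View pics/scene0.png

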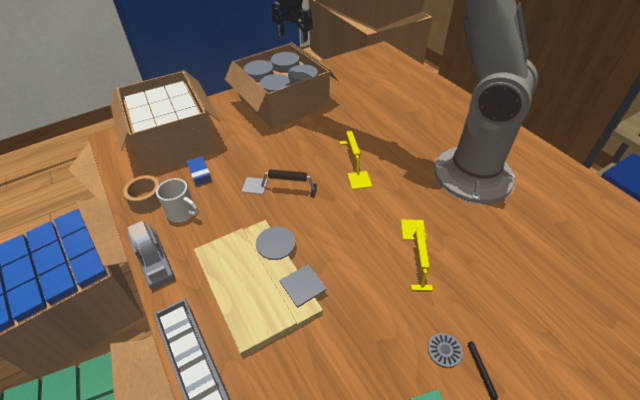

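View pics/top0.png

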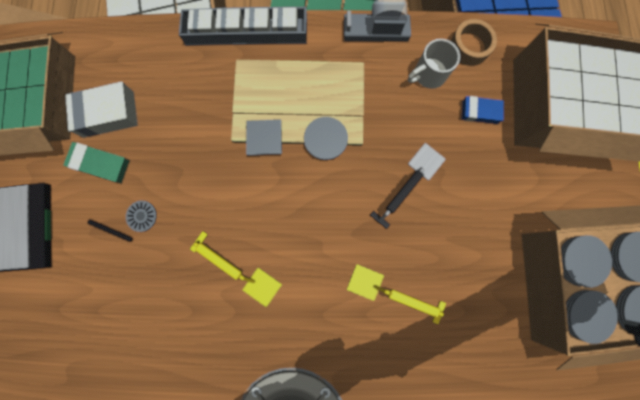

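The black spatula is at top pixel (405,190), with its blade at (427,160) and heel at (380,220). The two yellow spatulas are the look-alikes. The disc is at (326,138), the plate at (264,137), and the step line is at about row 113. Next I'll measure these.

```bash
python3 - <<'E'
from h import *
def load(c):
    z=np.load(f'pics/{c}0.png.npz'); o=dict(eef_pos=z['p'],tool_rot=z['q']); return z['im'],z['d'],o
for c in ['top','scene']:
    im,d,o=load(c)
    vv,uu=np.mgrid[0:400,0:640]
    P=pts(c,uu.ravel(),vv.ravel(),d.ravel(),o).reshape(400,640,3)
    z=np.load(f'pics/{c}0.png.npz')
    g=im.astype(int); dark=(g.max(2)<60)
    near=(np.hypot(P[...,0]-.5,P[...,1]+.24)<.2)
    m=near&dark&(P[...,2]>.045)&(P[...,2]<.09)&(d>0)
    q=P[m]; print(c,'handle n',len(q),q.mean(0).round(4), 'ztop',np.percentile(q[:,2],[50,95]).round(4))
    C=q[:,:2]-q[:,:2].mean(0); w,V=np.linalg.eigh(C.T@C); a=V[:,1]; a=a*np.sign(a[0]); t=C@a
    print(' axis deg',np.degrees(np.arctan2(a[1],a[0])).round(2),'ext',t.min().round(3),t.max().round(3),'mid',(q[:,:2].mean(0)+a*(t.min()+t.max())/2).round(4))
    # blade: bright grey near z~0
    sat=g.max(2)-g.min(2)
    m=near&(sat<25)&(g.min(2)>120)&(P[...,2]<.02)&(np.abs(P[...,0]-.58)<.08)&(np.abs(P[...,1]+.3)<.06)
    q=P[m]; print(' blade',len(q),q.mean(0).round(4))
    bot.read_camera(c)
    for t in ['disc_center','square_plate','stand']:
        r=bot.cut_out(c,t)[0]; m=r['pixels']&(d>0); q=P[m]
        print(' ',t,m.sum(),np.median(q[:,2]).round(4))
        hull,_=max((( k,cv2.contourArea(k)) for k in cv2.findContours(r['pixels'].astype(np.uint8),0,2)[0]),key=lambda s:s[1])
        hz={'disc_center':.027,'square_plate':.027,'stand':.026}[t]
        h=onz(c,hull[:,0,0]+.0,hull[:,0,1]+.0,hz,o)[:,:2].astype(np.float32)
        if t=='disc_center': print('  circ',cv2.minEnclosingCircle(h), cv2.fitEllipse(h))
        else: print('  rect',cv2.minAreaRect(h))
E
```

```text
top handle n 380 [ 0.5002 -0.2421  0.0659] ztop [0.0661 0.0687]
 axis deg -39.9 ext -0.051 0.053 mid [ 0.5009 -0.2427]
 blade 678 [ 0.5808 -0.312   0.0032]
  disc_center 1450 0.0271
  circ ((0.6273595094680786, -0.07872415333986282), 0.05080319941043854) ((0.6278523802757263, -0.07801512628793716), (0.09514214098453522, 0.09893939644098282), 15.472962379455566)
  square_plate 1257 0.0268
  rect ((0.6311652064323425, 0.06113320589065552), (0.0826929584145546, 0.08203751593828201), 89.84719848632812)
  stand 9014 0.0254
  rect ((0.7144978046417236, -0.015472307801246643), (0.3017999529838562, 0.20456786453723907), 89.26722717285156)
scene handle n 123 [ 0.5065 -0.2354  0.0574] ztop [0.0576 0.0638]
 axis deg -39.96 ext -0.053 0.051 mid [ 0.5059 -0.235 ]
 blade 291 [ 0.5825 -0.3067  0.0037]
  disc_center 1039 0.0275
  circ ((0.6305723786354065, -0.07403547316789627), 0.05172526836395264) ((0.6295221447944641, -0.07339686900377274), (0.09706335514783859, 0.10084114223718643), 164.2734832763672)
  square_plate 1141 0.0274
  rect ((0.6325391530990601, 0.06704163551330566), (0.08367650955915451, 0.08333157002925873), 1.3249303102493286)
  stand 8611 0.0256
  rect ((0.7199443578720093, -0.004831746220588684), (0.31805577874183655, 0.19785259664058685), 88.12962341308594)
```

```bash
python3 -m jog '[[[36.7,-25.7,0],[0,0,0],-1],[[36.7,-25.7,0],[0,0,0],-1],[[36.7,-25.7,0],[0,0,0],-1],[[36.7,-25.7,0],[0,0,0],-1],[[36.7,-25.7,0],[0,0,0],-1],[[36.7,-25.7,0],[0,0,0],-1],[[36.7,-25.7,0],[0,0,0],-1],[[36.7,-25.7,0],[0,0,0],-1],[[36.7,-25.7,0],[0,0,0],-1],[[36.7,-25.7,0],[0,0,0],-1]]' 100
python3 -m jog '[[[0,0,0],[0,0,10.5],-1],[[0,0,0],[0,0,10.5],-1],[[0,0,0],[0,0,10.5],-1],[[0,0,0],[0,0,10.5],-1],[[0,0,0],[0,0,10.5],-1],[[0,0,0],[0,0,10.5],-1],[[0,0,0],[0,0,0],-1],[[0,0,0],[0,0,0],-1]]'
cat > st.py <<'E'
from h import *
o=bot.get_obs(); r=R(o['tool_rot']); print('t',round(o['t'],2),'pos',np.round(o['eef_pos'],4),'head',np.degrees(np.arctan2(r[1,0],r[0,0])).round(2),'z',r[:,2].round(3),'q',np.round(o['q'],2),'F',np.round(o['contact_force'],1),'g',round(float(o['gripper_width']),3))
E
python3 st.py
python3 - <<'E'
from h import *
o,im,d=snap('wrist','w1.png')
E
```

```text
t: 2.2
eef_pos: [0.5015, -0.241, 0.2316]
tool_rot: [0.0, 0.98, 0.198, 0.0]
contact_force: [1.0, 0.2, 0.3]
gripper_width: 0.999
t: 3.2
eef_pos: [0.5008, -0.2422, 0.2314]
tool_rot: [-0.0, 0.94, -0.341, 0.0]
contact_force: [0.9, -0.1, 0.5]
gripper_width: 0.994
t 3.2 pos [ 0.5008 -0.2422  0.2314] head -39.89 z [ 0. -0. -1.] q [ 0.32  0.28  0.02  1.84 -0.01  1.02 -1.92] F [ 0.9 -0.1  0.5] g 0.994
```

View pics/w1.png

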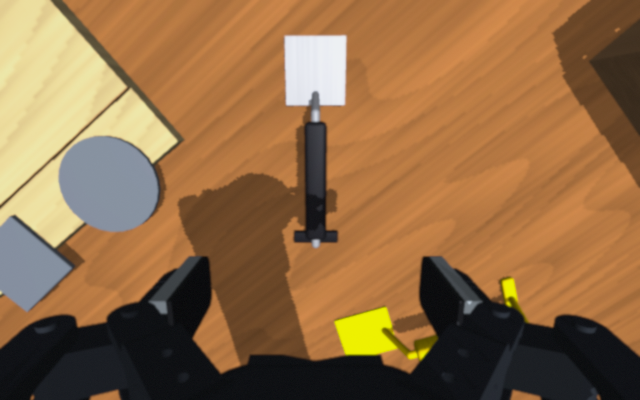

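The wrist view shows the black handle upright at columns 305–327, rows 122–230, with the blade at (316,70), so the heading matches. The disc is at (109,184). I'll measure the same things from this view.

```bash
python3 - <<'E'
from h import *
z=np.load('pics/w1.png.npz'); im,d=z['im'],z['d']; o=dict(eef_pos=z['p'],tool_rot=z['q'])
vv,uu=np.mgrid[0:400,0:640]
P=pts('wrist',uu.ravel(),vv.ravel(),d.ravel(),o).reshape(400,640,3)
g=im.astype(int)
m=(g.max(2)<70)&(P[...,2]>.055)&(P[...,2]<.075)&(uu>295)&(uu<340)&(vv>110)&(vv<250)
q=P[m]; c,s,a=cv2.minAreaRect(q[:,:2].astype(np.float32)); print('handle',c,s,a,np.median(q[:,2]))
m=(vv<108)&(vv>30)&(uu>280)&(uu<350)&(g.min(2)>140); q=P[m]; print('blade',cv2.minAreaRect(q[:,:2].astype(np.float32)),np.median(q[:,2]))
for t in ['disc_center','spatula_grip']:
    for r in bot.landmark_of('wrist',t): 
        u,v=r['xy'][0]*640,r['xy'][1]*400; print(t,r['score'],u,v,onz('wrist',u,v,.027 if t[0]=='d' else .055,o))
for t in ['disc_center']:
  for r in bot.cut_out('wrist',t):
    h=max(cv2.findContours(r['pixels'].astype(np.uint8),0,2)[0],key=cv2.contourArea)
    h=onz('wrist',h[:,0,0],h[:,0,1],.027,o)[:,:2].astype(np.float32); print(r['score'],cv2.fitEllipse(h))
# edges of stand: ledge front line via height threshold; step line
for u,v in [(180,140),(55,2),(130,90)]: print((u,v),onz('wrist',u,v,.02 if u!=130 else .026,o)[0].round(4))
E
```

```text
handle (0.5030922889709473, -0.24422529339790344) (0.019089628010988235, 0.10844044387340546) 50.520774841308594 0.06491994646650198
blade ((0.5790440440177917, -0.3079439103603363), (0.06194431334733963, 0.07408185303211212), 49.98705291748047) 0.0023834367425360214
disc_center 0.64 108.672 185.08 [[ 0.62997996 -0.07761843  0.027     ]]
spatula_grip 0.95 315.712 178.68 [[ 0.5044614 -0.2466556  0.055    ]]
spatula_grip 0.22 40.384 178.07999999999998 [[ 0.66807756 -0.05120199  0.055     ]]
0.83 ((0.6296794414520264, -0.07807376980781555), (0.09901914745569229, 0.10184691101312637), 158.05615234375)
(180, 140) [ 0.6169 -0.1631  0.02  ]
(55, 2) [ 0.7753 -0.165   0.02  ]
(130, 90) [ 0.6789 -0.1624  0.026 ]
```

```bash
python3 -m jog '[[[2,0,40],[0,0,0],-1],[[0,0,40],[0,0,0],-1],[[0,0,40],[0,0,0],-1],[[0,0,40],[0,0,0],-1],[[0,0,20],[0,0,0],-1],[[0,0,15.5],[0,0,0],-1],[[0,0,0],[0,0,0],-1],[[0,0,0],[0,0,0],-1]]' 100
python3 st.py
python3 -m jog '[[[0,0,0],[0,0,0],1],[[0,0,0],[0,0,0],1],[[0,0,0],[0,0,0],1],[[0,0,0],[0,0,0],1],[[0,0,0],[0,0,0],1],[[0,0,0],[0,0,0],1],[[0,0,0],[0,0,0],1],[[0,0,0],[0,0,0],1]]' 100
python3 st.py
python3 - <<'E'
from h import *
snap('wrist','w2.png')
E
```

```text
t: 4.4
eef_pos: [0.503, -0.2438, 0.0367]
tool_rot: [0.0, 0.939, -0.343, 0.001]
contact_force: [-0.9, -0.5, 0.5]
gripper_width: 0.997
t 4.4 pos [ 0.503  -0.2438  0.0367] head -40.09 z [ 0.001 -0.001 -1.   ] q [ 0.33  0.55  0.01  1.98 -0.01  0.61 -1.93] F [-0.9 -0.5  0.5] g 0.997
t: 5.4
eef_pos: [0.5024, -0.2438, 0.0362]
tool_rot: [0.0, 0.939, -0.343, 0.0]
contact_force: [-2.0, 0.4, 4.9]
gripper_width: 0.22
t 5.4 pos [ 0.5024 -0.2438  0.0362] head -40.11 z [ 0. -0. -1.] q [ 0.33  0.55  0.01  1.98 -0.01  0.61 -1.93] F [-2.   0.4  4.9] g 0.22
```

View pics/w2.png

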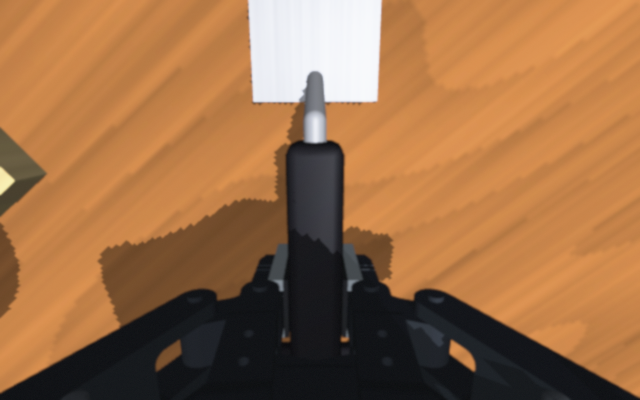

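The handle is held between the pads (opening 0.22, about 19 mm). Now I'll lift, turn to heading 0 and move in front of the disc.

```bash
python3 -m jog '[[[0,0,-30],[0,0,0],1],[[0,0,-30],[0,0,0],1],[[0,0,0],[0,0,-10],1],[[0,0,0],[0,0,-10],1],[[0,0,0],[0,0,-10],1],[[0,0,0],[0,0,-10],1],[[0,0,0],[0,0,0],1]]' 
python3 st.py
python3 -m jog '[[[-17,-40,0],[0,0,0],1],[[-17,-40,0],[0,0,0],1],[[-17,-40,0],[0,0,0],1],[[-17,-40,0],[0,0,0],1],[[0,-6,0],[0,0,0],1],[[0,0,0],[0,0,0],1],[[0,0,0],[0,0,0],1]]' 
python3 st.py
python3 - <<'E'
from h import *
snap('wrist','w3.png');snap('top','t3.png');
E
```

```text
t: 6.32
eef_pos: [0.5019, -0.2434, 0.0953]
tool_rot: [-0.0, 1.0, -0.002, -0.0]
contact_force: [-0.5, -0.3, -1.8]
gripper_width: 0.215
t 6.33 pos [ 0.5019 -0.2434  0.0953] head -0.2 z [-0.001  0.001 -1.   ] q [ 0.47  0.46 -0.16  1.94  0.1   0.74 -1.33] F [-0.5 -0.3 -1.8] g 0.215
t: 7.2
eef_pos: [0.4351, -0.0785, 0.0958]
tool_rot: [0.0, 1.0, -0.002, 0.0]
contact_force: [-0.4, 0.0, -1.5]
gripper_width: 0.218
t 7.2 pos [ 0.4351 -0.0785  0.0958] head -0.26 z [ 0. -0. -1.] q [ 0.22  0.31 -0.22  2.2   0.11  0.64 -1.65] F [-0.4  0.  -1.5] g 0.218
```

View pics/w3.png

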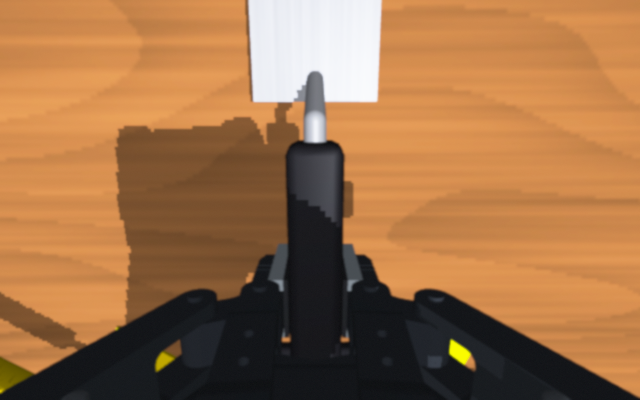

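View pics/t3.png

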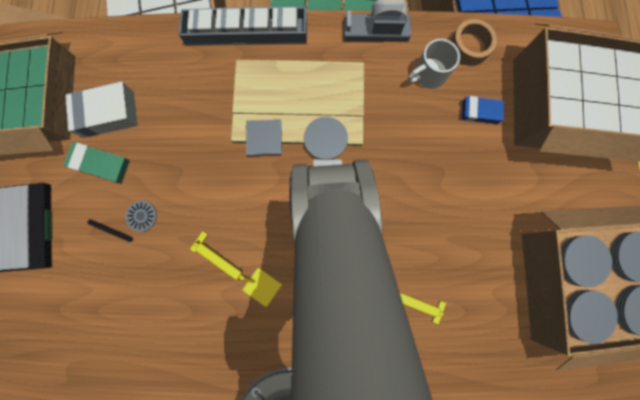

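```bash
python3 -m jog '[[[0,0,25],[0,0,0],1],[[0,0,20],[0,0,0],1],[[0,0,10],[0,0,0],1],[[0,0,0],[0,0,0],1],[[0,0,0],[0,0,0],1]]' 
python3 st.py
python3 - <<'E'
from h import *
o,im,d=snap('top','t4.png');cv2.imwrite('pics/t4c.png',cv2.resize(im[90:200,220:420,::-1],None,fx=4,fy=4))
vv,uu=np.mgrid[140:166,310:345]
P=pts('top',uu.ravel(),vv.ravel(),d[140:166,310:345].ravel()).reshape(26,35,3)
print(np.c_[np.arange(140,166),P[:,16,0].round(4),P[:,16,2].round(4),im[140:166,326]])
o,im,d=snap('scene','s4.png');cv2.imwrite('pics/s4c.png',cv2.resize(im[160:320,200:400,::-1],None,fx=3.5,fy=3.5))
E
```

```text
t: 7.92
eef_pos: [0.4351, -0.0776, 0.0413]
tool_rot: [0.0, 1.0, -0.001, 0.001]
contact_force: [0.7, 0.8, -1.4]
gripper_width: 0.216
t 7.92 pos [ 0.4351 -0.0776  0.0413] head -0.12 z [ 0.001 -0.    -1.   ] q [ 0.2   0.41 -0.19  2.23  0.16  0.51 -1.69] F [ 0.7  0.8 -1.4] g 0.216
[[ 1.400e+02  6.226e-01  2.600e-02  1.320e+02  1.410e+02  1.470e+02]
 [ 1.410e+02  6.194e-01  2.880e-02  1.330e+02  1.410e+02  1.470e+02]
 [ 1.420e+02  6.170e-01  2.940e-02  1.330e+02  1.420e+02  1.490e+02]
 [ 1.430e+02  6.163e-01  2.360e-02  1.330e+02  1.420e+02  1.470e+02]
 [ 1.440e+02  6.135e-01  2.530e-02  1.320e+02  1.420e+02  1.480e+02]
 [ 1.450e+02  6.109e-01  2.630e-02  1.330e+02  1.420e+02  1.480e+02]
 [ 1.460e+02  6.087e-01  2.580e-02  1.340e+02  1.430e+02  1.480e+02]
 [ 1.470e+02  6.058e-01  2.790e-02  1.350e+02  1.440e+02  1.490e+02]
 [ 1.480e+02  6.035e-01  2.780e-02  1.350e+02  1.430e+02  1.480e+02]
 [ 1.490e+02  6.011e-01  2.820e-02  1.350e+02  1.440e+02  1.490e+02]
 [ 1.500e+02  5.988e-01  2.820e-02  1.340e+02  1.440e+02  1.490e+02]
 [ 1.510e+02  5.965e-01  2.820e-02  1.360e+02  1.450e+02  1.500
[... 272 characters left out ...]
.520e+02]
 [ 1.560e+02  5.853e-01  2.710e-02  1.360e+02  1.450e+02  1.510e+02]
 [ 1.570e+02  5.832e-01  2.620e-02  1.300e+02  1.380e+02  1.430e+02]
 [ 1.580e+02  5.808e-01  2.650e-02  1.150e+02  1.200e+02  1.230e+02]
 [ 1.590e+02  5.852e-01 -1.200e-03  1.010e+02  9.400e+01  9.100e+01]
 [ 1.600e+02  5.828e-01 -1.100e-03  1.100e+02  8.400e+01  6.400e+01]
 [ 1.610e+02  5.806e-01 -1.700e-03  1.360e+02  9.600e+01  6.100e+01]
 [ 1.620e+02  5.778e-01 -1.000e-04  1.530e+02  1.080e+02  6.700e+01]
 [ 1.630e+02  5.755e-01 -1.000e-04  1.580e+02  1.130e+02  7.600e+01]
 [ 1.640e+02  5.722e-01  3.800e-03  1.660e+02  1.340e+02  1.120e+02]
 [ 1.650e+02  5.685e-01  1.010e-02  1.790e+02  1.670e+02  1.590e+02]]
```

View pics/t4c.png

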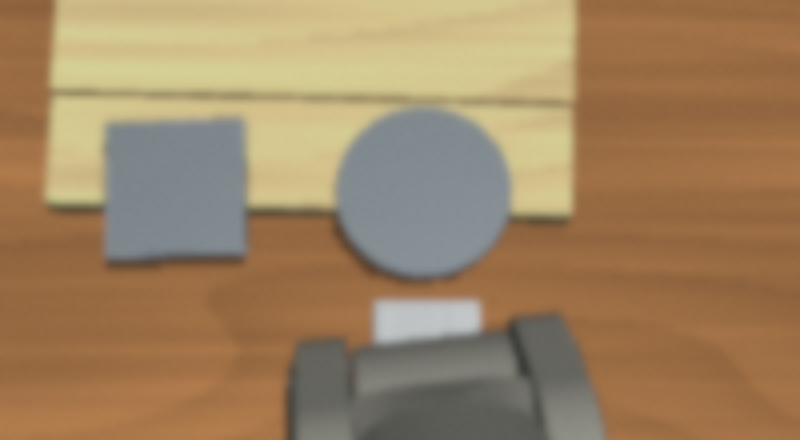

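View pics/s4c.png

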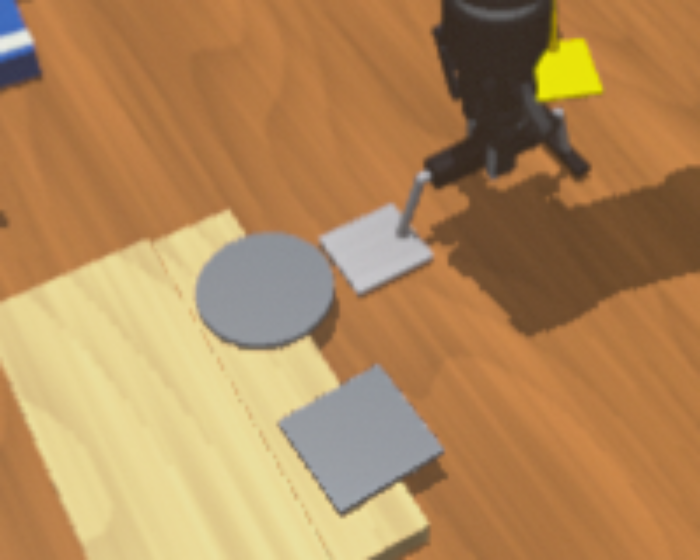

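The blade is level and centred under the disc's front overhang. Its front is at x≈0.571, the disc rim at ≈0.579, and the blade top is at 8 mm. Next I'll slide it under and start the arc.

```bash
python3 -m jog '[[[12,0,0],[0,0,0],1],[[12,0,0],[0,0,0],1],[[12,0,0],[0,0,0],1],[[0,0,0],[0,0,0],1],[[0,0,-6],[0,0,0],1],[[0,0,-6],[0,0,0],1],[[1,0,-9],[0,0,0],1],[[1.5,0,-9],[0,0,0],1],[[3,0,-9],[0,0,0],1],[[4,0,-8.5],[0,0,0],1],[[0,0,0],[0,0,0],1],[[0,0,0],[0,0,0],1]]' 
python3 st.py
python3 - <<'E'
from h import *
o,im,d=snap('scene','s5.png');cv2.imwrite('pics/s5c.png',cv2.resize(im[160:320,200:400,::-1],None,fx=3.5,fy=3.5))
o,im,d=snap('wrist','w5.png')
E
```

```text
t: 9.52
eef_pos: [0.4799, -0.0775, 0.0881]
tool_rot: [-0.0, 1.0, -0.001, -0.0]
contact_force: [-0.6, 0.7, -1.3]
gripper_width: 0.221
t 9.53 pos [ 0.4799 -0.0775  0.0881] head -0.1 z [-0.  0. -1.] q [ 0.21  0.38 -0.21  2.11  0.13  0.66 -1.66] F [-0.6  0.7 -1.3] g 0.221
```

View pics/s5c.png

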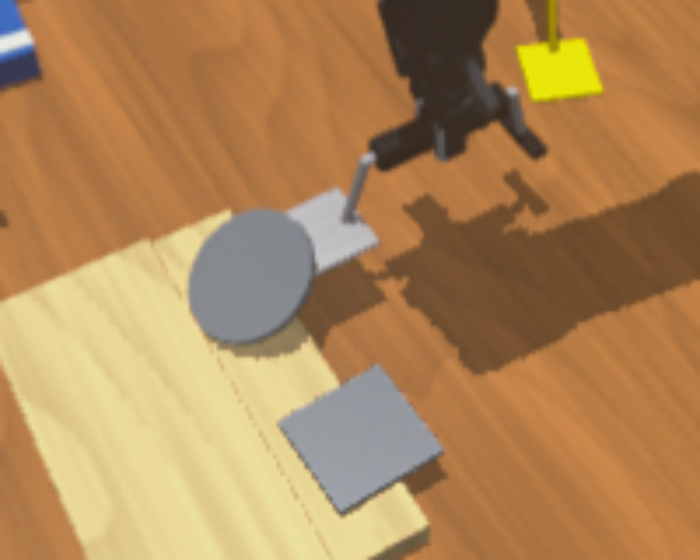

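View pics/w5.png

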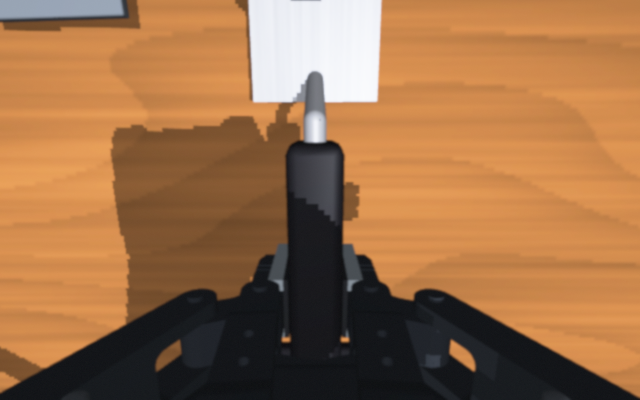

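The disc has tilted about 30° and rests on the blade's front edge, with its far rim at the step. I'll continue the arc.

```bash
python3 -m jog '[[[5,0,-8],[0,0,0],1],[[6,0,-7.5],[0,0,0],1],[[7,0,-6],[0,0,0],1],[[8,0,-5.5],[0,0,0],1],[[8,0,-4],[0,0,0],1],[[8,0,-3],[0,0,0],1],[[0,0,0],[0,0,0],1],[[0,0,0],[0,0,0],1]]' 
python3 st.py
python3 - <<'E'
from h import *
o,im,d=snap('scene','s6.png');cv2.imwrite('pics/s6c.png',cv2.resize(im[160:320,200:400,::-1],None,fx=3.5,fy=3.5))
E
```

```text
t: 10.62
eef_pos: [0.5216, -0.0775, 0.122]
tool_rot: [-0.0, 1.0, -0.001, -0.0]
contact_force: [0.2, 0.6, -1.7]
gripper_width: 0.217
t 10.62 pos [ 0.5216 -0.0775  0.122 ] head -0.1 z [-0.001  0.    -1.   ] q [ 0.2   0.38 -0.21  1.99  0.11  0.77 -1.65] F [ 0.2  0.6 -1.7] g 0.217
```

View pics/s6c.png

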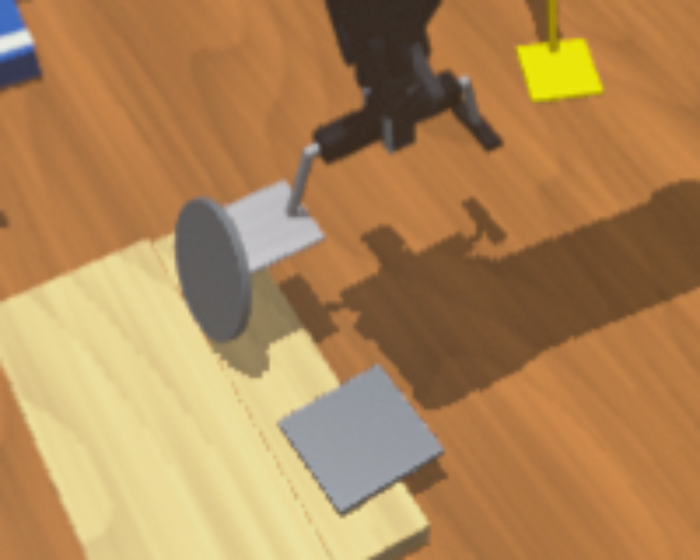

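The disc is at about 70–75°. I'll push gently on past upright.

```bash
python3 -m jog '[[[5,0,-1],[0,0,0],1],[[5,0,-1],[0,0,0],1],[[4,0,0],[0,0,0],1],[[4,0,0],[0,0,0],1],[[4,0,0],[0,0,0],1],[[4,0,0],[0,0,0],1],[[4,0,0],[0,0,0],1],[[4,0,0],[0,0,0],1],[[0,0,0],[0,0,0],1],[[0,0,0],[0,0,0],1]]' 
python3 st.py
python3 - <<'E'
from h import *
o,im,d=snap('scene','s7.png');cv2.imwrite('pics/s7c.png',cv2.resize(im[160:320,200:400,::-1],None,fx=3.5,fy=3.5))
E
```

```text
t: 11.92
eef_pos: [0.5559, -0.0776, 0.1242]
tool_rot: [0.0, 1.0, -0.001, -0.0]
contact_force: [-0.2, -0.2, -1.4]
gripper_width: 0.22
t 11.93 pos [ 0.5559 -0.0776  0.1242] head -0.1 z [-0. -0. -1.] q [ 0.19  0.43 -0.2   1.92  0.12  0.81 -1.65] F [-0.2 -0.2 -1.4] g 0.22
```

View pics/s7c.png

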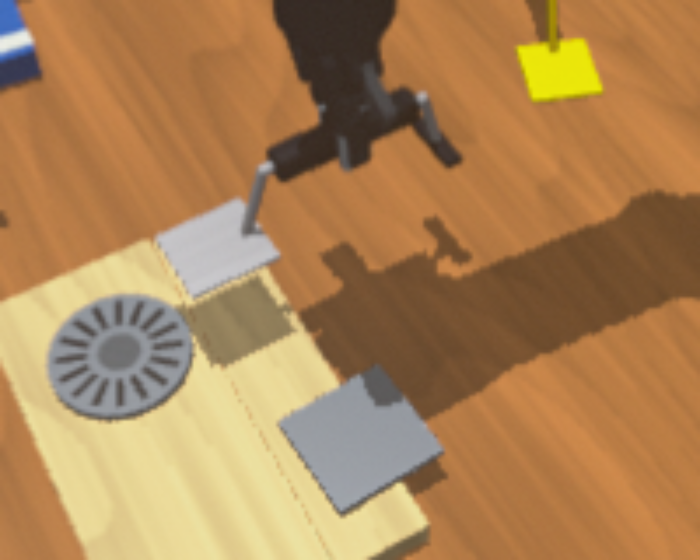

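The disc lies on the deck with its slotted face up, and the plate hasn't moved. Now I'll take the spatula back to bare desk around (0.46, −0.26).

```bash
python3 -m jog '[[[-15,0,-15],[0,0,0],1],[[-27,10,0],[0,0,0],1],[[-27,43,0],[0,0,0],1],[[-27,43,0],[0,0,0],1],[[0,43,0],[0,0,0],1],[[0,43,0],[0,0,0],1],[[0,0,20],[0,0,0],1],[[0,0,20],[0,0,0],1],[[0,0,20],[0,0,0],1],[[0,0,20],[0,0,0],1],[[0,0,0],[0,0,0],1],[[0,0,0],[0,0,0],1]]' 
python3 st.py
python3 - <<'E'
from h import *
o,im,d=snap('scene','s8.png')
vv,uu=np.mgrid[0:400,0:640]
P=pts('scene',uu.ravel(),vv.ravel(),d.ravel()).reshape(400,640,3)
for r in bot.cut_out('scene','disc_center')[:1]:
    m=cv2.erode(r['pixels'].astype(np.uint8),np.ones((5,5)))>0; q=P[m&(d>0)]
    A=np.c_[q[:,:2]-q[:,:2].mean(0),np.ones(len(q))]; print('disc',q.mean(0),np.linalg.lstsq(A,q[:,2],rcond=None)[0])
E
```

```text
t: 13.48
eef_pos: [0.4602, -0.2596, 0.06]
tool_rot: [0.0, 1.0, -0.001, 0.0]
contact_force: [-0.2, -0.0, -1.5]
gripper_width: 0.216
t 13.47 pos [ 0.4602 -0.2596  0.06  ] head -0.09 z [ 0.001 -0.    -1.   ] q [ 0.5   0.48 -0.13  2.03  0.1   0.64 -1.27] F [-0.2 -0.  -1.5] g 0.216
disc [ 0.74201776 -0.07134455  0.03339959] [-0.00445321 -0.0002444   0.03339959]
```

View pics/s8.png

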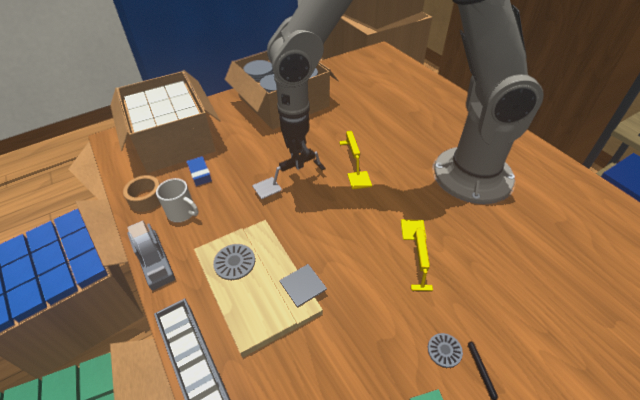

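The disc is flat at z = 33 mm (deck plus 7 mm), centred about 60 mm behind the step. I'll set the spatula down slowly.

```bash
python3 -m jog '[[[0,0,10],[0,0,0],1],[[0,0,8],[0,0,0],1],[[0,0,3],[0,0,0],1],[[0,0,1.5],[0,0,0],1],[[0,0,1],[0,0,0],1],[[0,0,0],[0,0,0],1],[[0,0,0],[0,0,0],1]]' 
python3 st.py
```

```text
t: 14.45
eef_pos: [0.4597, -0.2594, 0.0362]
tool_rot: [0.0, 1.0, -0.001, -0.0]
contact_force: [-2.9, 0.5, 5.6]
gripper_width: 0.221
t 14.45 pos [ 0.4597 -0.2594  0.0362] head -0.1 z [-0. -0. -1.] q [ 0.49  0.52 -0.12  2.04  0.11  0.59 -1.28] F [-2.9  0.5  5.6] g 0.221
```

```bash
python3 -m jog '[[[0,0,0],[0,0,0],-1],[[0,0,0],[0,0,0],-1],[[0,0,0],[0,0,0],-1],[[0,0,0],[0,0,0],-1],[[0,0,0],[0,0,0],-1],[[0,0,0],[0,0,0],-1],[[0,0,0],[0,0,0],-1]]' 
python3 -m jog '[[[0,0,-15],[0,0,0],-1],[[0,0,-30],[0,0,0],-1],[[0,0,-40],[0,0,0],-1],[[0,0,-40],[0,0,0],-1],[[0,0,-40],[0,0,0],-1],[[0,0,0],[0,0,0],-1],[[0,0,0],[0,0,0],-1],[[0,0,0],[0,0,0],-1]]' 
python3 st.py
python3 - <<'E'
from h import *
snap('scene','s9.png')
o,im,d=snap('wrist','w9.png'); vv,uu=np.mgrid[0:400,0:640]
P=pts('wrist',uu.ravel(),vv.ravel(),d.ravel(),o).reshape(400,640,3)
m=(vv<108)&(uu>270)&(uu<360)&(im.min(2)>150); print(np.median(P[m],0),np.percentile(P[m][:,2],[10,90]))
o,im,d=snap('top','t9.png')
E
```

```text
t: 15.32
eef_pos: [0.4598, -0.2594, 0.0358]
tool_rot: [0.0, 1.0, -0.001, 0.0]
contact_force: [0.2, -0.3, 0.2]
gripper_width: 1.001
t: 16.32
eef_pos: [0.459, -0.2591, 0.1999]
tool_rot: [-0.0, 1.0, -0.001, -0.001]
contact_force: [0.4, -0.0, -0.2]
gripper_width: 1.0
t 16.32 pos [ 0.459  -0.2591  0.1999] head -0.09 z [-0.002  0.001 -1.   ] q [ 0.52  0.28 -0.15  1.93  0.05  0.94 -1.23] F [ 0.4 -0.  -0.2] g 1.0
[ 0.56466945 -0.25984889  0.00235704] [0.00137178 0.00340055]
```

View pics/s9.png

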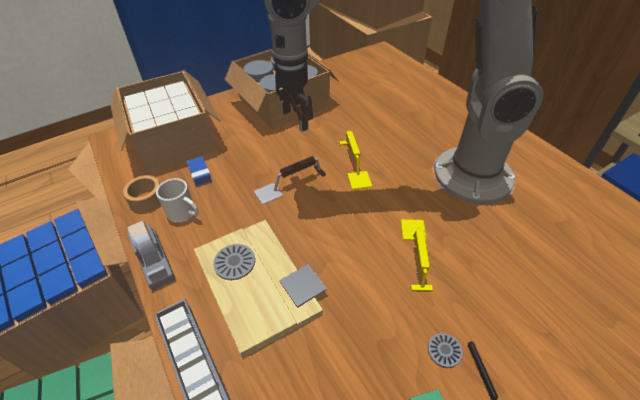

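View pics/w9.png

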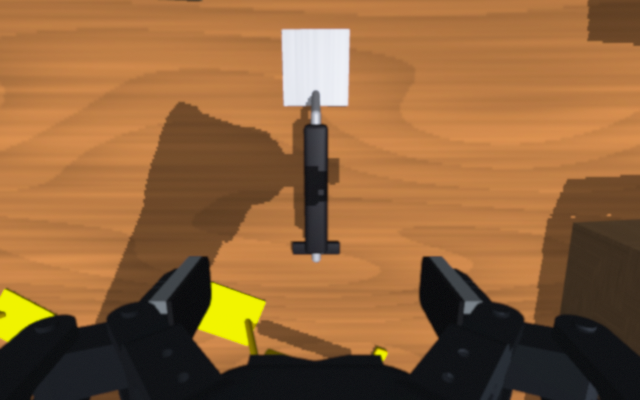

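View pics/t9.png

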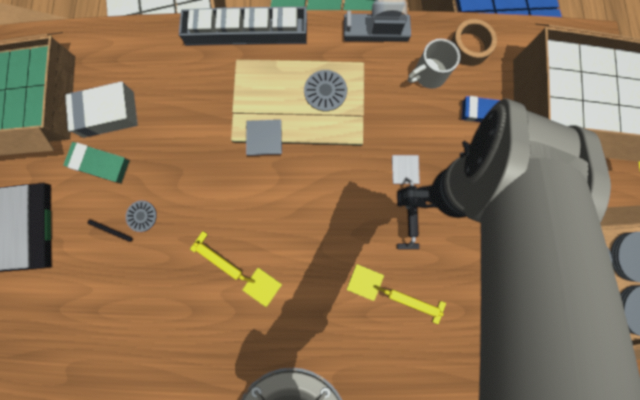

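The pictures show the disc slotted face up on the deck (top pixel 326,90) and the square plate still at (264,137). The spatula stands free on the desk with its blade flat at z≈2.4 mm, and the gripper is clear of everything.

```bash
python3 -c "
from station import bot
print(bot.hand_in())"
```

```text
the job is handed in; nothing more can be done
None
```

The disc is turned over and lies flat on the deck, slotted face up, and I handed the job in at about 16.5 s of the allowed 51 s. I took the black spatula by its handle, slid the blade under the disc's overhang and tipped the disc over the step. I then stood the spatula on bare desk at about (0.46, −0.26), let go and raised the gripper clear.

**Last checks:**
- **Disc:** its top is at z ≈ 33 mm, which is the deck height plus 7 mm, with under 0.5% tilt. Its centre is about 60 mm behind the step, and the gripper never came near it.
- **Square plate:** it is where it was in the before and after pictures, judged by eye rather than measured again.
- **Spatula:** the blade is flat on the desk, with its surface at about 2.4 mm.
- **Forces:** the readings after each move were no more than about 6 N.

No check failed. The cameras disagreed by a few millimetres on the first positions: up to about 9 mm for the spatula's handle, where I used the wrist camera's reading, and 2–5 mm for the disc.

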